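# Tilt the phone back on its stand for a video call

## Robot

A 6-joint arm with a two-finger parallel gripper is mounted at the origin on the work surface; the furniture and walls round the work are solid. World frame = base frame: x ahead of the robot, y to its left, z up, the work surface at z = 0. Lengths are in m, angles in degrees, forces in N, time in s.
With the tool pointing down it reaches from about 0.4 to 0.825 m from the base axis. Payload 7 kg.
Tool frame: the origin (TCP) lies midway between the tips of the shut fingers; the grasp point (between the pads) lies hold_point_z behind it (hold_point_z is the distance from the TCP to the grasp point, in m); z points along the fingers, y is the line along which they close (so a half turn about z gives the same grasp; the last joint's range is limited). The gripper opens to 88 mm and grips with 3 to 60 N. Pads are 19 mm wide; open, the fingers measure 130 mm over their backs; the gripper's body (78 mm by 193 mm) begins 47 mm behind the grasp point.
Start: joints at [89.674, 20.546, 0.682, 0, -70.136, -16.507], TCP at [0.195, 0.646, 0.227] pointing down, gripper open.
Joint ranges: [-176.03, 176.03], [-82.01, 121.73], [-58.28, 71.71], [-173.87, 95.51], [-174.79, -0.11], [-173.66, 173.66]. Speed limits (degrees/s): [136.94, 136.94, 172.46, 180, 180, 180].

## Interface

Orientations are given as [roll, pitch, yaw] about the fixed x, y, z axes, in that order (R = Rz(yaw) Ry(pitch) Rx(roll)).
In Python, from plant import * gives the robot as it stands.
- The arm moves only by the tool step_arm, never from a script. Its argument "steps" is a list that holds one entry, the list of rows, each a list of 6 numbers: the shift along the tool's x, y, z scaled (see below), then the turn, a rotation vector about the tool's x, y, z scaled (see below). In form: [[[tx, ty, tz, wx, wy, wz], ...]]. A call has 1 to 20 rows; each row is the pose to reach, as a shift and turn from the pose commanded when the call began, along the tool's axes at that moment; what a row does not reach only later rows make up. The controller multiplies each number of a shift by 100 mm and each number of a turn by 0.5 rad. A row lasts 1/10 s, in which the tool goes at most 50 mm and 8.59 degrees, less where a joint would pass 70% of its speed; a pose out of reach is approached as far as the arm can. A call with a number of a shift or a turn outside -1 to 1 is refused whole. A call with a gripper value outside its range is refused whole. "jaw" is the closure in counts, from 0 (fully open) to 255 (shut), set as the call begins (left out, the last holds). The fingers move at their own pace and stop on an object; the grip force is fixed at half the most. Time passes only in rows, so rows that repeat a pose let the fingers close. It gives the time, the measured TCP pose, the force, the opening and the grip force at its end, in the units of the state.
- get_obs(): the state, without advancing time (a new reading comes with each control period).
- snapshot(name): name is "scene" or "top" or "wrist"; returns (picture, depth): 480x640x3 uint8, red, green, blue; 480x640 float32, m along the optical axis (not along the pixel's ray), 0 where there is no reading.
- calibration(name): a dict with "mtx" (3x3 intrinsics, pixels), "rvec" (rotation vector, rad) and "tvec" (3), from world to camera coordinates, as OpenCV has them. Camera axes: x right, y down, z forward; pixel columns grow to the right and rows downward; lengths in m; the calibration is good to about 2 mm. The wrist camera is an equidistant fisheye: a pixel r from the principal point sees the ray r / f radians off the axis. A picture is of the moment at which its call begins: read the wrist's pose just before it. calibration takes no time and is no camera call; for the wrist camera it gives the pose at the moment of the call.
- close_job(): hands the job in; it is judged then, once.
The state is a dict: "clock": time; "joint_pos": joint angles; "qvel": joint speeds; "tau": joint torques, N m; "tool_pos": TCP position; "orientation": TCP orientation; "force": force on the tool from outside, world axes, zero at the start; "moment": the same for the moment, N m; "opening": finger opening in m; "gripper_force": force on a finger pad.
Only numpy, scipy, OpenCV 4.12 (cv2) and the standard library are available. Lean on these libraries where they do the work, as an engineer would, in place of code of your own. Each camera call takes 0.05 s, during which the arm holds its last target. There are 200 camera calls.

## Task

Two silver desk stands with stiff tilting plates stand side by side, one holding a black phone, the other a calculator; both have been left leaning forward. For a video call, tilt the phone back until its screen leans about 20 degrees backwards from upright, let go and make sure that it stays there by itself. Leave the stand where it is, and do not disturb the calculator stand, the mug, the mouse or the sticky pad.

Things in the scene. Friction and masses are not known exactly. Their poses are not given: they have to be found in the camera images.
- phone_stand: Silver desk stand holding the black phone upright (portrait). Base plate 140 mm (x) x 100 mm (y), its top 12 mm above the desk; loose but heavy (1.1 to 1.6 kg, rubber feet: it does not slip under a gentle push at the phone). Origin under the middle of the base, on the desk. Its x axis points to the back of the stand, away from the robot within 0.4 rad; the phone's screen faces the other way, to the robot; z up. The stands may be swapped.
- phone_tilt (a joint): Lean of the phone in rad: 0 = screen upright, positive = leaning back (top away from the robot), 0.35 = 20 degrees back; stops at -0.9 and 0.9. Starts between -0.5 and -0.1 (top leaning forward). The hinge has steady friction and no spring: it stays wherever it is left; a level push of about 1 to 3 N near the top of the phone moves it.
- phone_hinge (a point): Middle of the hinge axis of the phone's stand, 30 mm behind the stand's origin along its x axis and 30 mm above the desk. The axis runs along the stand's y axis.
- phone_top (a point): Middle of the upper edge of the phone's screen. At lean 0 it lies 158 mm above the hinge axis and 14 mm in front of it. The phone is 72 mm wide, 147 mm tall and 8 mm thick and is held fast by its plate (6 mm thick, 66 mm wide) and a magnet disc behind it; the plate's own top edge is 118 mm above the axis.
- calculator_stand: The same kind of stand, holding a calculator with keys (82 mm wide, 132 mm tall, 15 mm thick). Origin as for the phone's stand. Bystander.
- calculator_top (a point): Middle of the upper edge of the calculator's front face. Bystander: its tilt is not to be changed.
- mug: Grey-green mug, 84 mm across, 91 mm high, with a handle, at the left of the desk. Origin at the middle of its underside. Bystander.
- mouse: Dark grey computer mouse, 104 x 60 x 38 mm, at the right of the desk. Origin at the middle of its underside. Bystander.
- sticky_pad: Yellow sticky-note pad, 76 x 76 x 28 mm, at the right of the desk. Origin at the middle of its underside. Bystander.

How it is judged (in metres and radians):
At the end, for the whole second after the job is handed in: The phone stays still by itself, leaning 20 degrees back from upright, within 10 degrees either way (0.17 to 0.53 rad), its stand flat on the desk (value of joint phone_tilt between 0.17 and 0.53 rad and velocity of joint phone_tilt between -0.03 and 0.03 rad/s and angle between phone_stand's own z axis and vertical below 0.05 rad); the robot touches nothing.
It fails at once if the phone's stand is shifted by more than 25 mm (distance of phone_stand from where it was at the start of the episode above 0.025 m).
It fails at once if the calculator or its stand is moved by more than 20 mm (distance of any of calculator_stand, calculator_top from where it was at the start of the episode above 0.02 m).
It fails at once if the mug, mouse or sticky pad is moved by more than 20 mm (distance of any of mug, mouse, sticky_pad from where it was at the start of the episode above 0.02 m).
It also fails if it takes over 30 s, if anything falls off the work surface, if the arm or the gripper's body presses on something with over 40 N, if the wrist force passes 120 N, or if a joint passes its speed limit or range.

## Working session

There is one attempt and no reset: what is moved stays moved. The work goes in short steps, Python scripts to look and compute and a tool call to move; the robot and the scene stay as the last step left them, time stands still between calls to the robot, and variables do not carry over. Pictures are saved under pics/ and viewed, at most 10 in all, crops included, and the job is handed in when it is done.

Besides the shell and the picture viewer there is one more tool, called after "Call:" as name(argument=value, ...), one argument or row to a line, values as JSON. step_arm: Moves the arm, as the interface text tells. Its arguments: {"type":"object","properties":{"steps":{"type":"array","items":{"type":"array","items":{"type":"array","items":{"type":"number","minimum":-1,"maximum":1}}}},"jaw":{"type":"number"}},"required":["steps"]}

```bash
mkdir -p pics
cat > h.py <<'E'
from plant import *
import numpy as np, cv2
def cloud(name,d,c=None):
    c=c or calibration(name);R=cv2.Rodrigues(np.array(c["rvec"],float))[0];t=np.array(c["tvec"],float).ravel();K=np.array(c["mtx"])
    v,u=np.mgrid[:480,:640]
    p=np.dstack([(u-K[0,2])/K[0,0]*d,(v-K[1,2])/K[1,1]*d,d])
    return (p-t)@R
E
python3 - <<'E'
from h import *
for n in("scene","top"):
    im,d=snapshot(n); cv2.imwrite(f"pics/{n}.png",im[:,:,::-1]); np.savez(f"{n}.npz",im=im,d=d,P=cloud(n,d))
    c=calibration(n);R=cv2.Rodrigues(np.array(c["rvec"],float))[0];print(n,-R.T@np.ravel(c["tvec"]))
o=get_obs();print(o)
E
```

```text
scene [-0.13785092 -0.84151334  0.71932493]
top [2.30242667e-01 1.06227297e-03 1.86680885e+00]
{'clock': 0.1, 'joint_pos': array([ 8.96712209e+01,  2.05869498e+01,  6.37857809e-01, -1.66830579e-02,
       -7.01366820e+01, -1.65068175e+01]), 'qvel': array([ 0.0742991 , -0.09688767,  0.05849775,  0.00303579, -0.07709537,
        0.01696647]), 'tau': array([-5.22406262e-04, -5.84162557e+01,  2.93752384e+01,  7.01563284e+00,
        1.01573789e-02, -4.78443337e-05]), 'tool_pos': array([0.19540444, 0.64562624, 0.22571515]), 'orientation': array([ 1.79913305e+02, -9.33543031e-03, -1.68412698e+01]), 'force': array([ 0.70645284, -0.65525554,  0.6020684 ]), 'moment': array([-0.03176091,  0.01347623,  0.01985918]), 'gripper_force': 0.0, 'opening': 0.0876967350578831}
```

View pics/scene.png

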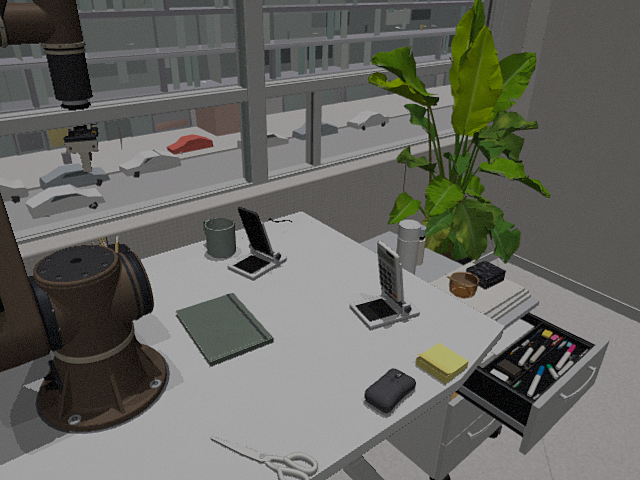

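View pics/top.png

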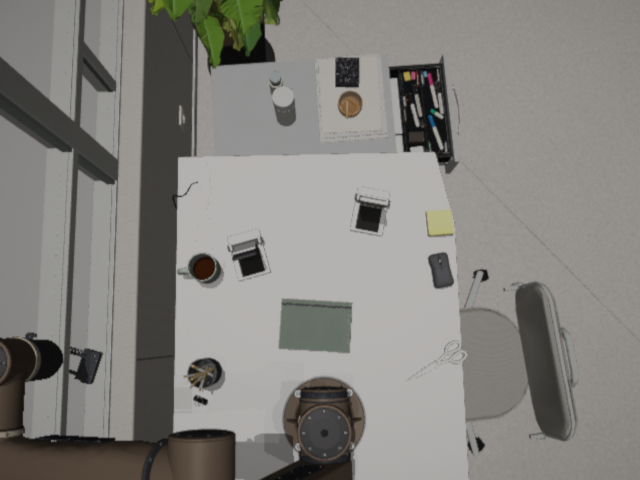

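The scene view shows the phone on the left stand, around (257,235), and the calculator on the right one, around (388,280). In the top view the phone stand is at about (248,255) and leans forward. The mug is beside it at (204,268).

Run:
```python
from h import *
z=np.load("top.npz");P=z["P"]
for n,(a,b,c,d) in {"phone":(225,222,275,285),"calc":(345,180,395,240),"mug":(176,248,222,288)}.items():
    Q=P[b:d,a:c].reshape(-1,3)
    for lo,hi in((.007,.018),(.03,.3)):
        S=Q[(Q[:,2]>lo)&(Q[:,2]<hi)]
        r=cv2.minAreaRect((S[:,:2]*1000).astype(np.float32));print(n,lo,len(S),r,cv2.boxPoints(r).round().tolist(),S[:,2].max().round(3))
    
zs=np.load("scene.npz");P=zs["P"];Q=P[200:280,220:300].reshape(-1,3);I=zs["im"][200:280,220:300].reshape(-1,3)
S=Q[(Q[:,2]>.03)&(Q[:,2]<.25)&(I.max(1)<70)]
for h in np.arange(.03,.22,.02):
    T=S[abs(S[:,2]-h)<.01]
    if len(T):print(h.round(2),len(T),T.min(0).round(3),T.max(0).round(3),T.mean(0).round(3))
```

```text
phone 0.007 865 ((489.482666015625, 214.93516540527344), (145.71226501464844, 183.17347717285156), 86.9322280883789) [[394.0, 147.0], [577.0, 137.0], [585.0, 283.0], [402.0, 293.0]] 0.018
phone 0.03 454 ((490.78533935546875, 218.09971618652344), (73.67250061035156, 107.86116790771484), 15.42044448852539) [[441.0, 260.0], [470.0, 156.0], [541.0, 176.0], [512.0, 280.0]] 0.186
calc 0.007 943 ((619.344970703125, -153.65528869628906), (150.5734100341797, 184.67127990722656), 87.7448501586914) [[524.0, -225.0], [709.0, -233.0], [715.0, -82.0], [530.0, -75.0]] 0.018
calc 0.03 316 ((629.164794921875, -157.17196655273438), (106.60418701171875, 53.83598327636719), 78.42476654052734) [[592.0, -204.0], [645.0, -215.0], [666.0, -110.0], [613.0, -100.0]] 0.186
mug 0.007 61 ((448.62408447265625, 368.9285888671875), (134.99166870117188, 115.54794311523438), 88.90684509277344) [[390.0, 303.0], [505.0, 300.0], [508.0, 435.0], [392.0, 438.0]] 0.018
mug 0.03 666 ((448.4870910644531, 353.6559143066406), (109.1891860961914, 83.77850341796875), 68.7138900756836) [[390.0, 318.0], [468.0, 288.0], [507.0, 389.0], [429.0, 420.0]] 0.101
0.03 79 [0.42  0.168 0.03 ] [0.538 0.318 0.04 ] [0.48  0.256 0.035]
0.05 167 [0.419 0.176 0.04 ] [0.53  0.379 0.06 ] [0.475 0.255 0.051]
0.07 201 [0.422 0.182 0.06 ] [0.507 0.378 0.08 ] [0.471 0.27  0.07 ]
0.09 183 [0.421 0.181 0.08 ] [0.507 0.378 0.099] [0.473 0.26  0.088]
0.11 110 [0.463 0.18  0.1  ] [0.495 0.248 0.12 ] [0.477 0.209 0.11 ]
0.13 113 [0.457 0.177 0.12 ] [0.491 0.248 0.14 ] [0.47  0.207 0.13 ]
0.15 114 [0.451 0.176 0.14 ] [0.481 0.244 0.16 ] [0.463 0.208 0.15 ]
0.17 134 [0.444 0.175 0.16 ] [0.47  0.247 0.179] [0.457 0.206 0.171]
0.19 3 [0.449 0.202 0.18 ] [0.459 0.23  0.181] [0.453 0.22  0.181]
```

Run:
```python
from h import *
a=cv2.resize(cv2.imread("pics/top.png")[215:290,175:275],(600,450),interpolation=cv2.INTER_CUBIC)
cv2.imwrite("pics/c1.png",a)
```

```text
(no output)
```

View pics/c1.png

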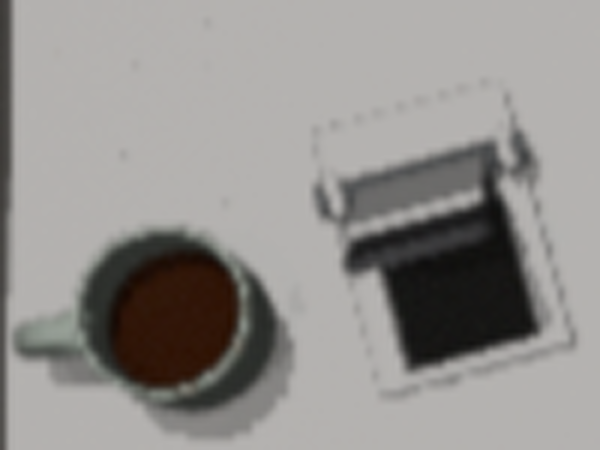

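```bash
cat >> h.py <<'E'
def ray(name,uv,h):
    c=calibration(name);R=cv2.Rodrigues(np.array(c["rvec"],float))[0];t=np.ravel(c["tvec"]);K=np.array(c["mtx"])
    o=-R.T@t;d=R.T@np.linalg.inv(K)@np.array([*uv,1.]);return o+d*(h-o[2])/d[2]
E
python3 - <<'E'
from h import *
C=np.array([ray("top",(u/6+175-.4,v/6+215-.4),.012)[:2] for u,v in((315,130),(500,85),(575,345),(385,395))])
o=C.mean(0);x=C[0]+C[1]-C[2]-C[3];yaw=np.arctan2(x[1],x[0])
print(C.round(3).tolist(),o,np.degrees(yaw),[np.linalg.norm(C[i]-C[i-1]).round(3) for i in range(4)])
ex=np.array([np.cos(yaw),np.sin(yaw)]);ey=np.array([-ex[1],ex[0]])
z=np.load("scene.npz");P=z["P"][200:280,220:300].reshape(-1,3);I=z["im"][200:280,220:300].reshape(-1,3)
L=np.c_[(P[:,:2]-o)@ex,(P[:,:2]-o)@ey,P[:,2]]
m=(abs(L[:,1])<.045)&(L[:,2]>.07)&(L[:,2]<.178)&(I.max(1)<70);S=L[m]
a,b=np.polyfit(S[:,2],S[:,0],1);print("n",m.sum(),"lean",np.arctan(a),"x at z=.18",a*.18+b, S[:,1].min(),S[:,1].max(),"resid",np.std(S[:,0]-a*S[:,2]-b),"expected offset", a*.03+b-.03)
g=o+ex*(a*.18+b-.06);print("approach",g,np.hypot(*g),"pushdir",ex)
E
```

```text
[[0.543, 0.281], [0.564, 0.187], [0.431, 0.15], [0.408, 0.245]] [0.48667315 0.21590173] 15.222806132973187 [np.float64(0.14), np.float64(0.096), np.float64(0.138), np.float64(0.098)]
n 608 lean -0.32228573162880625 x at z=.18 -0.03445759386364161 -0.0353573993453113 0.03912466290785137 resid 0.002414673379437038 expected offset -0.014368381734997021
approach [0.39552988 0.19109969] 0.4392755164810901 pushdir [0.96491206 0.26257328]
```

Call:
step_arm(
  steps=[
    [[0.2,0.24,-0.3,0,0,0],[0.4,0.47,-0.5,0,0,0],[0.6,0.7,-0.5,0,0,0],[0.8,0.94,-0.5,0,0,0],[0.8,0.94,-0.5,0,0,0]],
  ],
  jaw=255,
)

```text
clock: 0.6
tool_pos: [0.2458, 0.53, 0.2773]
orientation: [-180.0, 0.0, -16.9]
force: [-0.2, 0.9, -0.1]
opening: 0.0534
gripper_force: 0.0
```

Call:
step_arm(
  steps=[
    [[0.2,0.24,0,0,0,0],[0.4,0.47,0,0,0,0],[0.6,0.7,0,0,0,0],[0.8,0.94,0,0,0,0],[0.8,0.94,0,0,0,0]],
  ],
)

```text
clock: 1.1
tool_pos: [0.2948, 0.4172, 0.2768]
orientation: [180.0, 0.0, -16.9]
force: [0.2, -0.2, -0.5]
opening: 0.0131
gripper_force: 0.0
```

Call:
step_arm(
  steps=[
    [[0.2,0.24,0,0,0,0],[0.4,0.47,0,0,0,0],[0.6,0.7,0,0,0,0],[0.8,0.94,0,0,0,0],[0.8,0.94,0,0,0,0]],
  ],
)

```text
clock: 1.6
tool_pos: [0.344, 0.3046, 0.2766]
orientation: [180.0, 0.0, -16.9]
force: [-0.0, 0.7, 0.7]
opening: 0.0003
gripper_force: 0.0
```

Call:
step_arm(
  steps=[
    [[0.2,0.24,0,0,0,-0.2],[0.4,0.47,0,0,0,-0.4],[0.6,0.7,0,0,0,-0.6],[0.8,0.94,0,0,0,-0.8],[0.8,0.94,0,0,0,-1],[0.8,0.94,0,0,0,-1],[0.8,0.94,0,0,0,-1]],
  ],
)

```text
clock: 2.3
tool_pos: [0.3929, 0.1942, 0.2764]
orientation: [180.0, 0.0, 11.7]
force: [-0.8, 0.7, -0.3]
opening: 0.0006
gripper_force: 0.0
```

Call:
step_arm(
  steps=[
    [[0,0.03,0.3,0,0,-0.12],[0,0.03,0.6,0,0,-0.12],[0,0.03,0.9,0,0,-0.12],[0,0.03,0.9,0,0,-0.12]],
  ],
)

```text
clock: 2.7
tool_pos: [0.3914, 0.1896, 0.1832]
orientation: [179.8, 0.3, 15.2]
force: [-0.5, -1.0, 0.0]
opening: 0.0003
gripper_force: 0.0
```

Call:
step_arm(
  steps=[
    [[0,0,0.25,0,0,0],[0,0,0.46,0,0,0],[0,0,0.46,0,0,0],[0,0,0.46,0,0,0]],
  ],
)

```text
clock: 3.1
tool_pos: [0.3941, 0.1914, 0.1419]
orientation: [180.0, -0.0, 15.3]
force: [0.4, -0.0, -0.2]
opening: 0.0006
gripper_force: 0.0
```

Call:
step_arm(
  steps=[
    [[0.15,0,0,0,0,0],[0.3,0,0,0,0,0],[0.36,0,0,0,0,0],[0.4,0,0,0,0,0],[0.44,0,0,0,0,0],[0.48,0,0,0,0,0],[0.52,0,0,0,0,0],[0.56,0,0,0,0,0],[0.6,0,0,0,0,0],[0.64,0,0,0,0,0],[0.68,0,0,0,0,0],[0.72,0,0,0,0,0],[0.72,0,0,0,0,0]],
  ],
)

```text
clock: 4.4
tool_pos: [0.4636, 0.2098, 0.1405]
orientation: [-180.0, -0.0, 15.2]
force: [0.4, 0.7, 0.6]
opening: 0.0006
gripper_force: 0.0
```

```bash
cat > m.py <<'E'
import sys
from h import *
o=np.array([.48667,.2159]);yaw=np.radians(15.22);ex=np.array([np.cos(yaw),np.sin(yaw)]);ey=np.array([-ex[1],ex[0]])
im,d=snapshot("scene");P=cloud("scene",d)[190:280,220:310].reshape(-1,3);I=im[190:280,220:310].reshape(-1,3)
cv2.imwrite(f"pics/{sys.argv[1]}.png",cv2.resize(im[130:310,150:390,::-1],(720,540),interpolation=cv2.INTER_CUBIC))
L=np.c_[(P[:,:2]-o)@ex,(P[:,:2]-o)@ey,P[:,2]]
m=(L[:,1]<-.02)&(L[:,1]>-.045)&(L[:,2]>.06)&(L[:,2]<.178)&(L[:,0]<.1)&(L[:,0]>-.06)&(I.max(1)<70);S=L[m]
a,b=np.polyfit(S[:,2],S[:,0],1);r=S[:,0]-a*S[:,2]-b;k=abs(r)<.006
a,b=np.polyfit(S[k,2],S[k,0],1);print(m.sum(),k.sum(),"lean",np.arctan(a),"offset",a*.03+b-.03,"std",r.std())
t=get_obs()["tool_pos"];print("tcp local x",(t[:2]-o)@ex,t[2])
E
python3 m.py p1
```

```text
199 187 lean -0.18675300305281015 offset -0.01359652231936661 std 0.003210708206784117
tcp local x -0.024051917241780185 0.1404610140302501
```

View pics/p1.png

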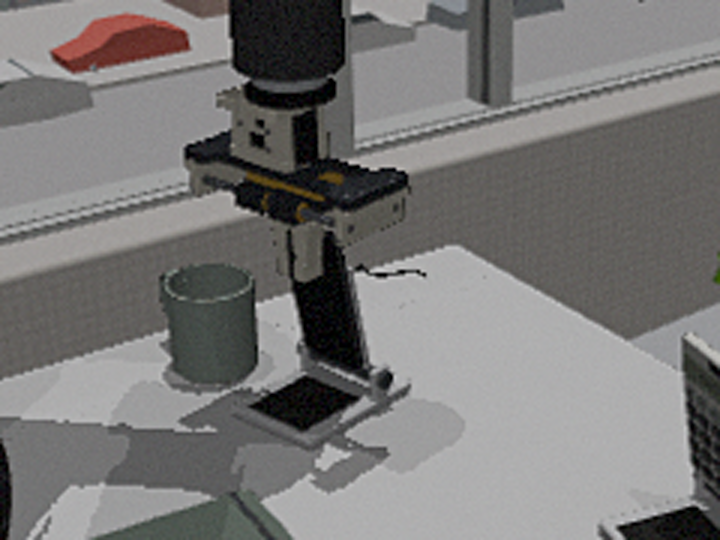

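The fingertips are on the screen at about (310,260) and the phone is tilting. The stand looks unmoved, and the mug is clear.

Call:
step_arm(
  steps=[
    [[0.04,0,0,0,0,0],[0.08,0,0,0,0,0],[0.12,0,0,0,0,0],[0.16,0,0,0,0,0],[0.2,0,0,0,0,0],[0.24,0,0,0,0,0],[0.28,0,0,0,0,0],[0.32,0,0,0,0,0],[0.36,0,0,0,0,0],[0.4,0,0,0,0,0],[0.44,0,0,0,0,0],[0.48,0,0,0,0,0],[0.52,0,0,0,0,0],[0.56,0,0,0,0,0],[0.6,0,0,0,0,0],[0.64,0,0,0,0,0],[0.67,0,0,0,0,0],[0.69,0,0,0,0,0],[0.69,0,0,0,0,0]],
  ],
)

```text
clock: 6.35
tool_pos: [0.5299, 0.2278, 0.1406]
orientation: [-180.0, -0.0, 15.3]
force: [-1.1, 0.1, 0.6]
opening: 0.0003
gripper_force: 0.1
```

Call:
step_arm(
  steps=[
    [[-0.1,0,0,0,0,0],[-0.3,0,0,0,0,0],[-0.6,0,0,0,0,0],[-0.9,0,0,0,0,0],[-0.9,0,0,0,0,0],[-0.9,0,0,0,0,0]],
  ],
)

```text
clock: 6.95
tool_pos: [0.4423, 0.2042, 0.1414]
orientation: [-179.9, -0.1, 15.3]
force: [0.1, 0.0, 1.5]
opening: 0.0001
gripper_force: 0.0
```

```bash
python3 m.py p2
```

```text
227 217 lean 0.3422918482274701 offset -0.01570195189295196 std 0.0030666425062926862
tcp local x -0.04525073591909587 0.14128460747410795
```

View pics/p2.png

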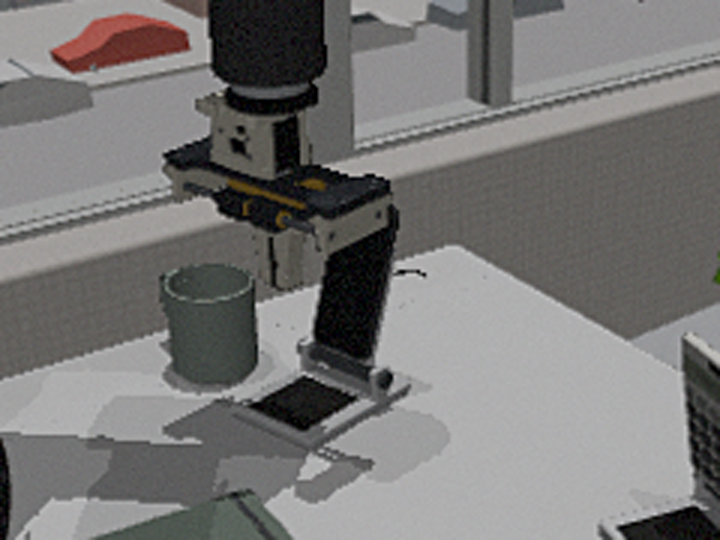

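The phone now leans back 0.34 rad with the fingers clear of it. The base corners, for example (410,385), are where they were.

```bash
python3 -c "
from plant import *
print(close_job())"
```

```text
the job is handed in; nothing more can be done
None
```

The job is handed in: the phone leans back about 0.34 rad (roughly 20°), measured with the gripper backed off; its stand and the mug look unmoved, and nothing else was approached.

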